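Clamp a circuit board in an eccentric-lock board holder

TASK

Clamp the circuit board in the board holder: swing the eccentric lock lever all the way round to its free stop before moving the slide, push the palm pad forward until the jaw has fully closed up and seated the board against the far jaw, then swing the lever all the way back to its locked stop and come away. Fingertip pushes are enough, nothing needs gripping; do not touch or lift the populated board itself, and leave the other things on the bench where they are.

Things in the scene. Friction and masses are not known exactly. Their poses are not given: they have to be found in the camera images.
- holder: circuit-board holder fixed to the bench: grey base 290 x 180 mm, slide bar down its middle, lock housing at the near end, fixed far jaw. Origin on the bench, on the bar's centre line; x = the way the slide is pushed (away from the robot), y left, z up. Base spans x -100 to 190, y -90 to 90 mm. Far jaw's groove bottom at x 150. But for pad, lever, its pins and board parts, all under 47 mm high
- palm_pad (a point): centre of the near face (facing holder -x, to the robot) of the palm pad: upright black disc, 44 mm diameter, 12 mm thick, on the near end of the slide bar; centre 34 mm above the bench, spans 12 to 56 mm. Pushing it along holder +x drives the near jaw. It is at holder x = -190 mm plus the slide's travel, overhanging the base's near edge; y 0
- jaw (a joint): travel of the slide (pad, bar and near jaw in one), m: 0 fully back, grows forward. Starts at 0 to 0.021; 0.050 = board closed up between both jaws, where the board stops it and the force rises. Unlocked it runs with about 2 N of friction and stays where left; locked it holds against about 30 N. Near jaw's groove bottom is at holder x = this value
- lever (a joint): angle of the lock lever, rad, counter-clockwise from above. 0 = locked stop (cam's high point presses a shoe on the bar): lever points left, 20 degrees forward, in the holder frame. 1.66 = free stop (cam's low point): it points back to the robot, 15 degrees out to the left. Starts at 0 to 0.1. Shoe lets go beyond 0.5; left at 0.2 to 0.4 it may spring open, else it stays. Needs 2 to 8 N at the knob
- lever_pivot (a point): point on the lever's upright turning axis, 70 mm above the bench, at holder x -55, y 45 mm. The pivot pin's top is 65 mm high; two slim stop pins 56 mm high stand within 45 mm of it
- lever_knob (a point): mid-height of the upright black knob on the lever's end: round post 22 mm diameter, 53 to 87 mm above the bench; this point is 70 mm above the bench, 85 mm from the pivot axis. The 10 mm thick lever arm runs to it from the pivot at 45 to 60 mm height. Push on the knob's side to swing the lever
- board: green populated circuit board 100 (x) x 130 (y) x 2 mm lying on two rests in the holder, underside 30 mm above the bench, parts up to 26 mm above that; axes as the holder's. Far edge already in the far jaw's groove, 1 to 4 mm short of its bottom. Origin under its centre. Loose, about 0.16 kg
- meter: bystander: yellow hand-held multimeter 150 x 78 x 43 mm lying right of the work, origin under its centre
- driver: bystander: screwdriver about 190 mm long with red handle lying left of the holder, origin under its middle
- reel: bystander: solder reel 60 mm diameter, 42 mm high, standing left of the work, origin under its centre
- tub: bystander: open white plastic tub 122 mm diameter, 110 mm high, standing to the far right, origin under its centre
There are look-alikes about, which are no part of the job. What is meant by the board is not blue or purple, and is the larger of those in its own colour.

How it is judged (in metres and radians):
On the way, in this order (a step that is already met when the one before it is completed fails the run):
1. the lever is swung to its free stop (above 1.4 rad) before the slide has been moved (under 4 mm) (value of joint lever above 1.4 rad and distance of palm_pad from where it was at the start of the episode below 0.004 m), for 0.1 s.
2. with the lever still free, the slide is pushed forward until the jaw is closed up on the board (slide above 48 mm) (value of joint lever above 1 rad and value of joint jaw above 0.048 m), for 0.1 s.
At the end, for the whole second after the job is handed in: the lever is back at its locked stop (under 0.25 rad), the slide is closed up (joint above 0.048 m, 2 mm short of full at most), the board lies flat on its rests within 1.8 mm of the far jaw's groove bottom, at rest (value of joint lever below 0.25 rad and value of joint jaw above 0.048 m and x of board in the frame of holder above 0.0982 m and z of board in the frame of holder between 0.027 and 0.033 m and linear speed of board below 0.01 m/s); the robot touches nothing.
It fails at once if the populated board is touched by the robot (contact force between any of the fingers, the arm and board above 0.5 N).
It fails at once if the board is lifted from its rests or tipped (z of board in the frame of holder above 0.038 m or angle between board's own z axis and vertical above 0.12 rad).
It fails at once if the multimeter, screwdriver, reel or tub is moved by more than 20 mm (distance of any of meter, driver, reel, tub from where it was at the start of the episode above 0.02 m).
It also fails if it takes over 64 s, if anything falls off the work surface, if the arm or the gripper's body presses on something with over 40 N, if the wrist force passes 120 N, or if a joint passes its speed limit or range.

ROBOT

A 6-joint arm with a two-finger parallel gripper is mounted at the origin on the work surface. World frame = base frame: x ahead of the robot, y to its left, z up, the work surface at z = 0. Lengths are in mm, angles in rad, forces in N, time in s.
With the tool pointing down it reaches from about 275 to 750 mm from the base axis. Payload 10.2 kg.
Tool frame: the origin (TCP) lies at the very end of the fingers, on their centre line; the grasp point (between the pads) lies 19 mm behind it (ctrl.hold_point_z is the distance from the TCP to the grasp point, in mm); z points along the fingers, y is the direction in which the jaws open and shut (so a half turn about z gives the same grasp; the last joint's range is limited). The gripper opens to 85 mm and grips with 20 to 120 N. Pads are 22 mm wide; open, the fingers measure 114 mm over their backs; the gripper's body (76 mm by 85 mm) begins 54 mm behind the grasp point. The pads swing forward as they close: fully open they stand 13 mm farther back than shut.
Start: joints at [-1.515, 0.313, 1.498, -0, 1.331, -0.223], TCP at [144.468, -504.738, 231.294] pointing down, gripper open.
Joint ranges: [-2.94, 2.94], [-0.97, 2.17], [0.19, 2.56], [-1.23, 4.37], [0.02, 3.11], [-2.88, 2.88]. Speed limits (rad/s): [2.39, 2.39, 3.01, 3.14, 3.14, 3.14].

INTERFACE

Orientations are given as a unit quaternion [w, x, y, z].
In Python, from rig import readout, cams, workorder, spotter, ctrl gives the robot as it stands.
- The arm moves only by the tool step_arm, never from a script. Its argument "plan" is text: rows parted by semicolons, each of 5 numbers parted by spaces: the shift along the tool's x, y, z in cm, then the turn about the tool's z in degrees, then the opening in per cent of the stroke, from 0 (shut) to 100 (fully open). In form: x y z twist gripper; .... A call has 1 to 10 rows; each row is the pose to reach, as a shift and turn from the pose commanded when the call began, along the tool's axes at that moment; what a row does not reach only later rows make up. A row lasts 1/10 s, in which the tool goes at most 50 mm and 8.59 degrees, less where a joint would pass 70% of its speed; a pose out of reach is approached as far as the arm can. A call with a gripper value outside its range is refused whole. The fingers move at their own pace and stop on an object; "grip_force" is the grip in N (left out, the last holds). Time passes only in rows, so rows that repeat a pose let the fingers close. It gives the time, the measured TCP pose, the force and the opening at its end, in the units of the state.
- readout.sense(): the state, without advancing time (a new reading comes with each control period).
- cams.capture(name): name is "scene" or "side" or "wrist"; returns (picture, depth): 420x560x3 uint8, red, green, blue; 420x560 float32, mm along the optical axis (not along the pixel's ray), 0 where there is no reading.
- cams.camera_info(name): a dict with "vfov" (degrees; the focal length in pixels is half the picture's height over the tangent of half this angle, whatever the lens; pixels are square), "cx", "cy" (the principal point, pixels), "k1" (the pictures are not rectified: a ray, as slopes to the right and down, at radius r is drawn at 1 + k1 r^2 times it, then the intrinsics apply), "rvec" (rotation vector, rad) and "tvec" (3), from world to camera coordinates, as OpenCV has them. Camera axes: x right, y down, z forward; pixel columns grow to the right and rows downward; lengths in mm; the calibration is good to about 2 mm. A picture is of the moment at which its call begins: read the wrist's pose just before it. camera_info takes no time and is no camera call; for the wrist camera it gives the pose at the moment of the call.
- workorder.finish_job(): hands the job in, once; it reports no verdict.
Trained networks look in the newest picture that a camera, given by its name, has taken for a name from the list of things; names that differ only in an ending like _2 or _b are one class to them, and where a whole thing is asked for, a point or a joint stands for the part that bears it (a point fixed in the world has none). Each returns a list of dicts, best first, with "conf" (0 to 1); they miss things now and then, are a little off and sometimes report something else, mostly with a low value. They report only what shows in the picture. A call takes as long as a camera call. They do not tell look-alikes from the thing itself.
- spotter.regions_of(camera, target): "pixels" (420x560 bool, what is visible of it) and "extent" ([centre column, centre row, width, height] in pixels, round what is visible of it).
The state is a dict: "time_s": time; "joints": joint angles; "dq": joint speeds; "tau": joint torques, N m; "eef_pos": TCP position; "ee_rot": TCP orientation; "force": force on the tool from outside, world axes, zero at the start; "wrist_torque": the same for the moment, N m; "grip_width": opening from 0.0 (shut) to 1.0 (fully open).
Only numpy, scipy, OpenCV 4.12 (cv2) and the standard library are available. Lean on these libraries where they do the work, as an engineer would, in place of code of your own. Each camera call takes 0.05 s, during which the arm holds its last target. There are 200 camera calls.

## Working session

There is one attempt and no reset: what is moved stays moved. The work goes in short steps, Python scripts to look and compute and a tool call to move; the robot and the scene stay as the last step left them, time stands still between calls to the robot, and variables do not carry over. Pictures are saved under pics/ and viewed, about 8 in all and at most 12, crops included, and the job is handed in when it is done.

Besides the shell and the picture viewer there is one more tool, called after "Emit:" as name(argument=value, ...) on one line, values as JSON. step_arm: Moves the arm, as the interface text tells. Its arguments: {"type":"object","properties":{"plan":{"type":"string"},"grip_force":{"type":"number"}},"required":["plan"]}

```bash
ls; mkdir -p pics; cat > h.py <<'E'
from rig import readout, cams, workorder, spotter, ctrl
import numpy as np, cv2
def K(i):
    f=210/np.tan(np.radians(i['vfov'])/2); return f
def cap(n,fn=None):
    i=cams.camera_info(n); p,d=cams.capture(n)
    if fn: cv2.imwrite('pics/'+fn,p[:,:,::-1])
    return p,d,i
def world(i,d,uv=None):
    f=K(i); v,u=np.mgrid[0:420,0:560].astype(float)
    x=(u-i['cx'])/f; y=(v-i['cy'])/f; a,b=x.copy(),y.copy()
    for _ in range(10):
        s=1+i['k1']*(a*a+b*b); a=x/s;b=y/s
    P=np.stack([a*d,b*d,d],-1)
    R=cv2.Rodrigues(np.array(i['rvec'],float))[0]
    W=(P-np.array(i['tvec']).reshape(3))@R
    W[d==0]=np.nan
    return W
def proj(i,P):
    R=cv2.Rodrigues(np.array(i['rvec'],float))[0]
    c=np.atleast_2d(P)@R.T+np.array(i['tvec']).reshape(3)
    a=c[:,:2]/c[:,2:]; a=a*(1+i['k1']*(a**2).sum(1,keepdims=True))
    return a*K(i)+[i['cx'],i['cy']]
E
python3 - <<'E'
from h import *
p,d,i=cap('scene','scene.png');p2,d2,i2=cap('side','side.png')
cv2.imwrite('pics/both.png',cv2.resize(np.hstack([p,p2])[:,:,::-1],(800,300)))
for n,dd,ii in(('scene',d,i),('side',d2,i2)):
    W=world(ii,dd); np.save(n+'.npy',W)
    for t in ['holder','palm_pad','lever_knob','board','meter','driver','reel','tub']:
        for r in spotter.regions_of(n,t)[:3]:
            m=r['pixels']; print(n,t,round(r['conf'],2),np.round(r['extent']),np.round(np.nanmedian(W[m],0)))
print(readout.sense())
E
```

```text
pics
scene holder 0.8 [248. 277. 102. 151.] [ 700. -151.   27.]
scene holder 0.18 [237. 236.  72.  76.] [ 685. -147.   38.]
scene palm_pad 0.59 [241. 240.  78.  78.] [ 683. -146.   38.]
scene lever_knob 0.52 [266. 233.  42.  18.] [641. -58.  55.]
scene board 0.9 [249. 297.  67.  55.] [ 778. -157.   32.]
scene board 0.89 [173. 214.  38.  33.] [ 458. -269.    1.]
scene board 0.83 [295. 194.  28.  27.] [522.  65.   1.]
scene meter 0.7 [112. 230.  46.  55.] [ 480. -434.   33.]
scene driver 0.87 [326. 266.  24.  70.] [731.  49.  20.]
scene reel 0.85 [423. 171.  21.  24.] [580. 427.  39.]
scene tub 0.55 [106. 291.  68.  66.] [ 675. -438.   74.]
side holder 0.56 [268. 200. 106.  36.] [ 668. -105.   29.]
side palm_pad 0.94 [291. 198.  57.  28.] [ 667. -139.   38.]
side board 0.82 [215. 260.  42.  26.] [756. 213.   3.]
side board 0.73 [303. 243.  30.  21.] [516.  79.   3.]
side board 0.72 [245. 193.  35.  24.] [ 773. -137.   34.]
side meter 0.82 [344. 175.  40.  21.] [ 459. -416.   31.]
side driver 0.62 [235. 231.  50.  12.] [709.  64.  19.]
side reel 0.62 [249. 312.  24.  27.] [568. 448.  38.]
side reel 0.51 [345. 174.  42.  21.] [ 458. -417.   31.]
side tub 0.79 [294. 160.  30.  35.] [ 668. -402.   79.]
side tub 0.73 [291. 198.  60.  26.] [ 673. -140.   38.]
{'time_s': 0.9, 'joints': array([-1.51540202e+00,  3.12887143e-01,  1.49770194e+00,  3.00812524e-05,
        1.33100304e+00, -2.23392889e-01]), 'dq': array([-0.00022042,  0.000983  ,  0.00039549, -0.00187816, -0.00094354,
       -0.0013231 ]), 'tau': array([-2.02756011e-03, -4.12167263e+01, -2.59897095e+01, -2.88049096e-04,
        4.92213676e-04, -5.76316978e-06]), 'eef_pos': array([ 144.47424914, -504.73568664,  231.30002864]), 'ee_rot': array([1.48998609e-06, 9.90300930e-01, 1.38939080e-01, 1.45365142e-05]), 'force': array([-0.52054758, -0.45293017, -0.17644423]), 'wrist_torque': array([-0.00942923,  0.01172896, -0.00489424]), 'grip_width': 0.999503232580039}
```

View pics/scene.png

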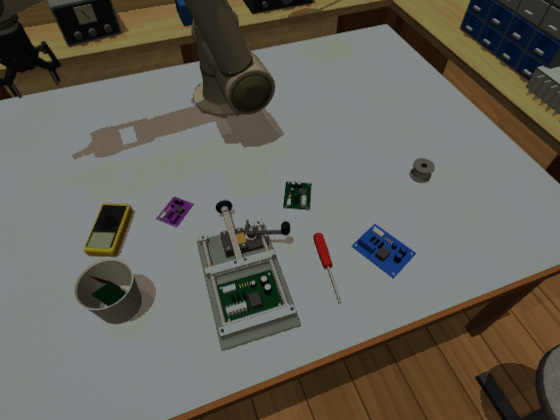

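View pics/side.png

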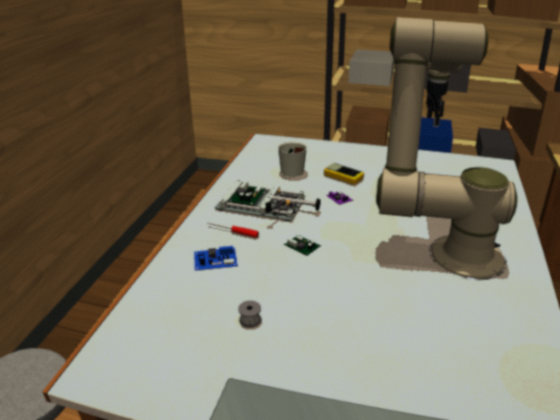

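The scene picture shows the holder with its green board (250,297), pad (225,207) and knob (286,229). The look-alikes are a small green board (297,195), a purple one (175,212) and a blue one (384,250). The green board in the holder is the larger green one, so it's the one meant. Next I'll fit the holder pose from depth.

```bash
python3 - <<'E'
from h import *
W=np.load('scene.npy'); p=cv2.imread('pics/scene.png')
m=np.zeros((420,560),bool); m[195:350,190:305]=1
P=W[m]; C=p[m]; P_ok=np.isfinite(P).all(1); P=P[P_ok];C=C[P_ok]
print('bench z',np.nanmedian(W[120:160,300:340,2]))
im=np.zeros((600,640,3),np.uint8)
def px(P): return ((P[:,0]-480)*1.4).astype(int), ((100-P[:,1])*1.4+60).astype(int)
for a,b,c in zip(*px(P),C): 
    cv2.circle(im,(int(a),int(b)),2,[int(t) for t in c],-1)
cv2.imwrite('pics/ortho.png',im)
sel=P[(P[:,2]>9)&(P[:,2]<47)]
g=np.zeros((500,600),np.uint8)
q=((sel[:,:2]-[450,-350])).astype(int)
ok=(q>=0).all(1)&(q[:,0]<600)&(q[:,1]<500)
g[q[ok,1],q[ok,0]]=255
g=cv2.morphologyEx(g,cv2.MORPH_CLOSE,np.ones((9,9)))
g=cv2.morphologyEx(g,cv2.MORPH_OPEN,np.ones((61,61)))
yx=np.argwhere(g); r=cv2.minAreaRect(yx[:,::-1].astype(np.float32)); print(r[0][0]+450,r[0][1]-350,r[1],r[2])
k=P[P[:,2]>66]; print('high',len(k),np.median(k,0),k.min(0),k.max(0))
pd=P[(P[:,2]>20)&(P[:,0]<600)]; print('pad',len(pd),np.median(pd,0),pd.min(0),pd.max(0))
E
```

```text
bench z -1.6681580438159962
621.9999694824219 -174.5 (79.99998474121094, 122.99998474121094) 0.0
high 85 [659.64791285 -25.07478177  84.09470064] [ 625.27574577 -103.32589617   66.25641711] [667.76591625 -13.8848195   89.13769996]
pad 495 [ 572.85243194 -143.58418554   37.09461716] [ 504.11579509 -228.00326872   20.39583493] [599.8629105  -62.27713236  56.71541884]
```

View pics/ortho.png

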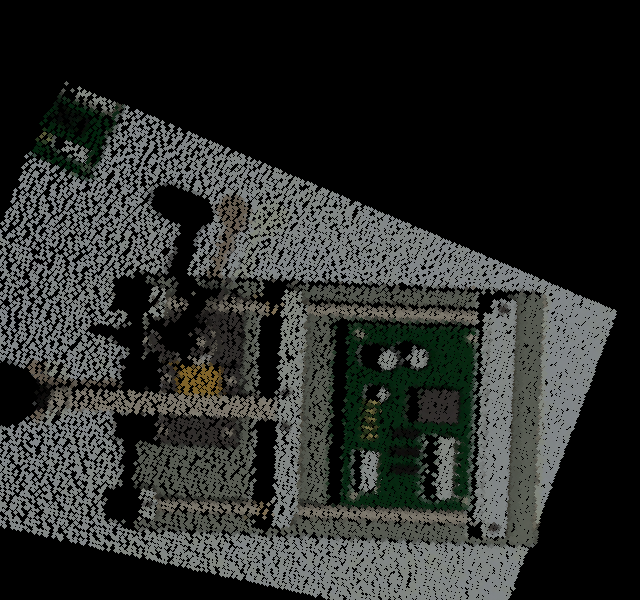

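Emit:
step_arm(plan="55 -26 -7 19.5 0;55 -26 -7 19.5 0;55 -26 -7 19.5 0;55 -26 -7 19.5 0;55 -26 -7 19.5 0;55 -26 -7 19.5 0;55 -26 -7 19.5 0;55 -26 -7 19.5 0;55 -26 -7 19.5 0;55 -26 -7 19.5 0")

```text
time_s: 1.9
eef_pos: [514.7, -179.2, 288.2]
ee_rot: [0.0, 1.0, -0.031, 0.0]
force: [-0.0, -2.0, 0.0]
grip_width: -0.001
```

Emit:
step_arm(plan="6 -9 -5 0 0;6 -9 -5 0 0;6 -9 -5 0 0;6 -9 -5 0 0")

```text
time_s: 2.3
eef_pos: [580.0, -92.9, 338.6]
ee_rot: [0.0, 1.0, -0.029, 0.001]
force: [-1.3, -0.4, -0.8]
grip_width: 0.003
```

```bash
python3 - <<'E'
from h import *
p,d,i=cap('wrist','wrist.png'); W=world(i,d); np.save('wrist.npy',W)
import pickle; pickle.dump(i,open('wi.pkl','wb'))
print(readout.sense()['eef_pos'], -cv2.Rodrigues(np.array(i['rvec'],float))[0].T@np.array(i['tvec']).reshape(3))
for t in ['holder','palm_pad','lever_knob','lever_pivot','board']:
    for r in spotter.regions_of('wrist',t)[:2]:
        m=r['pixels']; print(t,round(r['conf'],2),np.round(r['extent']),np.round(np.nanmedian(W[m],0)))
E
```

```text
[579.1065541  -94.26538844 337.60314926] [647.19114288 -95.52347026 480.84072407]
holder 0.73 [295. 112. 188. 224.] [ 657. -141.   27.]
palm_pad 0.76 [320. 145. 139. 158.] [ 677. -144.   39.]
lever_knob 0.84 [249. 120.  96.  44.] [640. -57.  57.]
lever_knob 0.23 [156.  56.  25. 110.] [717.  52.  22.]
lever_pivot 0.86 [295. 112. 187. 223.] [ 658. -141.   27.]
board 0.97 [320.  23. 113.  44.] [ 749. -153.   32.]
board 0.81 [ 51.  54.  96. 108.] [753. 201.   3.]
```

View pics/wrist.png

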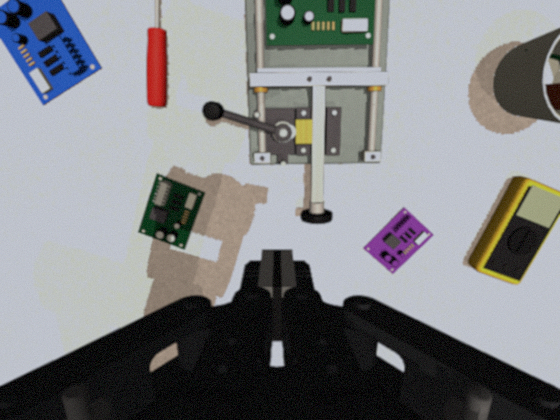

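The wrist picture shows the knob at (213,111), pivot (284,130), pad (317,216), and the bar upright, so the tool is about aligned with the holder. The board in the holder is at the top (320,23), and the small green look-alike lies at (172,210).

```bash
python3 - <<'E'
from h import *
import pickle; i=pickle.load(open('wi.pkl','rb')); W=np.load('wrist.npy')
C=-cv2.Rodrigues(np.array(i['rvec'],float))[0].T@np.array(i['tvec']).reshape(3)
U=world(i,np.ones((420,560)))
def at(u,v,z):
    r=U[v,u]-C; return C+r*(z-C[2])/r[2]
k=W[95:128,195:230].reshape(-1,3); k=k[k[:,2]>75]; print('knob top',len(k),k.mean(0),k.min(0),k.max(0),'ray',at(213,111,87))
pv=W[118:145,270:298].reshape(-1,3); pv=pv[(pv[:,2]>58)]; print('pivot',len(pv),pv.mean(0),'ray',at(284,131,65))
pd=W[203:226,298:336].reshape(-1,3); pd=pd[pd[:,2]>45]; print('pad',len(pd),pd.mean(0),pd.min(0),pd.max(0),'ray',at(317,214,50))
# bar axis: points z 25-45 between rows 150-200
b=W[95:200,311:324]; m=b[...,2]>25
pts=[(np.median(r[q],0)) for r,q in zip(b,m) if q.sum()>4]; pts=np.array(pts); f=np.polyfit(pts[:,0],pts[:,1],1); print('bar',f,np.median(pts[:,2]),pts[0],pts[-1])
# edges of bar by colour already; base near corners
print('base corners',at(249,165,10),at(382,164,10))
s=np.hypot(*(np.array(at(317,75,38))-at(317,200,38))[:2])
print('bar rays',at(317,80,38),at(317,200,38), 'sense',readout.sense()['eef_pos'])
# base edge fit
g=W[130:164,230:400]; 
E
```

```text
knob top 303 [653.87086742 -22.76148539  85.72023333] [643.30250602 -32.14257343  76.15954286] [664.2149997  -11.67992172  89.65656485] ray [653.16150177 -24.70995253  87.        ]
pivot 61 [ 624.249684   -100.71397078   62.50569689] ray [ 625.380716   -102.70972478   65.        ]
pad 254 [ 510.35682826 -139.84770028   51.90655535] [ 503.23546013 -159.45014758   45.04101156] [ 515.84391373 -122.1522156    57.42417412] ray [ 515.48679212 -140.50110846   50.        ]
bar [-3.77356908e-02 -1.21509919e+02] 38.40959329976276 [ 665.18928526 -146.82340952   38.47489273] [ 532.82771545 -141.6135962    38.40108124]
base corners [579.43415423 -52.93541917  10.        ] [ 570.13417613 -236.77276905   10.        ]
bar rays [ 682.86356508 -146.81754581   38.        ] [ 531.32419622 -142.29663626   38.        ] sense [578.29225605 -95.79657541 337.42762763]
```

Emit:
step_arm(plan="5 -3.5 4 0 0;10.5 -7.1 8 0 0;10.5 -7.1 13 0 0;10.5 -7.1 18 0 0;10.5 -7.1 22 0 0;10.5 -7.1 25 0 0;10.5 -7.1 27.2 0 0;10.5 -7.1 27.2 0 0;10.5 -7.1 27.2 0 0")

```text
time_s: 3.5
eef_pos: [688.4, -31.2, 67.1]
ee_rot: [0.0, 1.0, -0.031, 0.001]
force: [-0.0, 0.3, -0.3]
grip_width: -0.003
```

```bash
python3 - <<'E'
from h import *
p,d,i=cap('wrist','w2.png')
s=readout.sense(); print(s['eef_pos'],s['force'],s['ee_rot'])
P=np.array([625,-102]);a0=np.arctan2(78.5,29)
T=np.array([[.998,-.058],[-.058,-.998]])
W=world(i,d)
q=W[W[:,:,2]>60]; q=q[(q[:,2]<90)&(np.hypot(q[:,0]-654,q[:,1]+23)<25)]; print('knob',len(q),q.mean(0) if len(q) else 0, q.min(0),q.max(0))
E
```

```text
[688.92842001 -31.12254103  68.1814618 ] [-1.01826344 -0.22697692  1.15082004] [ 3.08103598e-04  9.99515654e-01 -3.10737423e-02  1.66882204e-03]
knob 298 [656.48518579 -27.59201275  86.26716519] [650.28077705 -30.08369709  83.2894668 ] [663.61776803 -24.45786647  87.73333213]
```

View pics/w2.png

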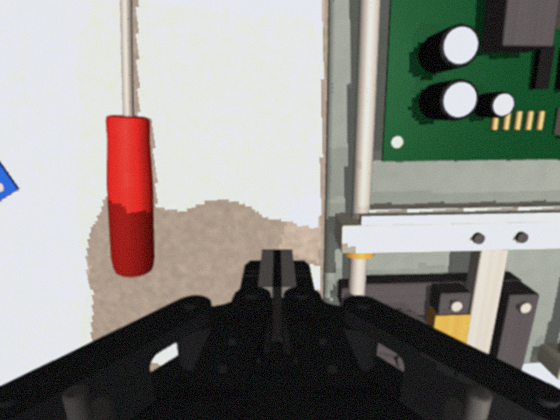

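```bash
cat >> h.py <<'E'
def rows(start,pts,yaw=-.06):
    for q in pts:
        d=np.array(q,float)-start; c,s=np.cos(yaw),np.sin(yaw)
        print(np.round([(d[0]*c+d[1]*s)/10,(d[0]*s-d[1]*c)/10],1),np.round(q))
E
python3 - <<'E'
from h import *
P=np.array([625,-102.])
rows([688.5,-31],[P+87*np.array([np.cos(np.radians(a)),np.sin(np.radians(a))]) for a in list(range(54,152,6))])
print(readout.sense()['joints'])
E
```

```text
[-1.2  0.1] [676. -32.]
[-2.  -0.3] [668. -27.]
[-2.9 -0.7] [660. -23.]
[-3.7 -1. ] [652. -19.]
[-4.6 -1.1] [643. -17.]
[-5.5 -1.2] [634. -15.]
[-6.4 -1.2] [625. -15.]
[-7.3 -1.1] [616. -15.]
[-8.2 -0.9] [607. -17.]
[-9.1 -0.6] [598. -19.]
[-9.9 -0.3] [590. -23.]
[-10.7   0.2] [582. -27.]
[-11.4   0.7] [574. -32.]
[-12.1   1.4] [567. -37.]
[-12.7   2. ] [560. -44.]
[-13.2   2.8] [555. -51.]
[-13.7   3.6] [550. -59.]
[-2.14596464e-01  8.20134468e-01  1.11254606e+00  3.45235144e-06
  1.20551807e+00  1.41835621e+00]
```

Emit:
step_arm(plan="-1.2 0.1 0 0 0;-2 -0.3 0 0 0;-2.9 -0.7 0 0 0;-3.7 -1 0 0 0;-4.6 -1.1 0 0 0;-5.5 -1.2 0 0 0;-6.4 -1.2 0 0 0;-7.3 -1.1 0 0 0;-8.2 -0.9 0 0 0;-8.2 -0.9 0 0 0")

```text
time_s: 4.55
eef_pos: [607.5, -17.0, 68.5]
ee_rot: [0.0, 1.0, -0.031, 0.002]
force: [0.8, 0.2, 1.0]
grip_width: -0.002
```

Emit:
step_arm(plan="-0.9 0.3 0 0 0;-1.7 0.6 0 0 0;-2.5 1.1 0 0 0;-3.2 1.6 0 0 0;-3.9 2.3 0 0 0;-4.5 2.9 0 0 0;-4.5 2.9 0 0 0")

```text
time_s: 5.25
eef_pos: [558.8, -43.1, 65.6]
ee_rot: [-0.0, 1.0, -0.031, -0.001]
force: [0.4, -0.5, -0.5]
grip_width: -0.0
```

```bash
python3 - <<'E'
from h import *
p,d,i=cap('scene'); cv2.imwrite('pics/s2.png',cv2.resize(p[180:330,160:360,::-1],(800,600),interpolation=cv2.INTER_CUBIC))
W=world(i,d)
for r in spotter.regions_of('scene','lever_knob')[:2]: print(r['conf'],r['extent'],np.nanmedian(W[r['pixels']],0))
print(readout.sense()['force'])
E
```

```text
0.52 [251.6, 221.8, 9.0, 37.3] [616.42050188 -92.58428206  55.55150336]
[-0.28772267  0.33034682  0.47321832]
```

View pics/s2.png

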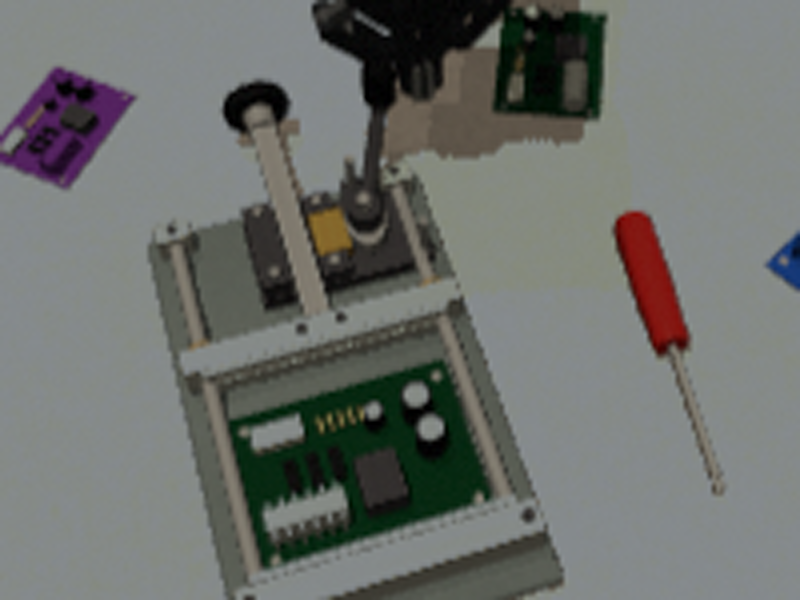

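The lever now points back towards the robot, with the knob at crop (375,90) beside the finger, and the pad hasn't moved. I'll keep going to the stop.

Emit:
step_arm(plan="-0.5 0.8 0 0 0;-0.7 1.2 0 0 0;-0.7 1.2 0 0 0")

```text
time_s: 5.65
eef_pos: [552.5, -53.6, 65.7]
ee_rot: [-0.001, 1.0, -0.031, 0.001]
force: [4.2, 7.9, -1.5]
grip_width: -0.002
```

Emit:
step_arm(plan="-0.1 0.3 0 0 0;-0.1 0.3 0 0 0")

```text
time_s: 5.85
eef_pos: [552.3, -54.3, 65.8]
ee_rot: [-0.003, 1.0, -0.031, 0.002]
force: [11.7, 20.0, -3.7]
grip_width: -0.0
```

Emit:
step_arm(plan="1.2 -3 0 0 0;1.2 -3 -4 0 0;1.2 -3 -6 0 0;-3 1 -6 0 0;-7 4 -6 0 0;-8 8 -6 0 0;-8 9.2 -4 0 0;-8 9.2 0 0 0;-8 9.2 3.8 0 0;-8 9.2 3.8 0 0")

```text
time_s: 6.85
eef_pos: [462.8, -142.9, 24.2]
ee_rot: [-0.002, 1.0, -0.031, -0.004]
force: [-0.8, -0.3, 0.0]
grip_width: -0.002
```

```bash
python3 - <<'E'
from h import *
p,d,i=cap('wrist'); p2,d2,i2=cap('scene'); 
c=cv2.resize(p2[180:330,180:320],(560,600),interpolation=cv2.INTER_CUBIC)
cv2.imwrite('pics/w3.png',cv2.resize(np.hstack([cv2.resize(p,(560,420)),cv2.resize(c,(392,420))])[:,:,::-1],(800,353)))
W=world(i,d)
s=readout.sense(); print(s['eef_pos'],s['force'])
m=(np.hypot(W[...,0]-545,W[...,1]+75)<35)&(W[...,2]>72)&(W[...,2]<92); print('knob',m.sum(),W[m].mean(0))
W2=world(i2,d2)
m=(np.hypot(W2[...,0]-545,W2[...,1]+75)<35)&(W2[...,2]>72)&(W2[...,2]<92); print('knob scene',m.sum(),W2[m].mean(0))
E
```

```text
[ 465.61963253 -144.1719493    28.46480457] [-0.37122557 -0.90169413  1.62092859]
knob 3635 [541.04687781 -84.49604058  80.23654897]
knob scene 63 [547.40124322 -77.70948701  83.15371683]
```

View pics/w3.png

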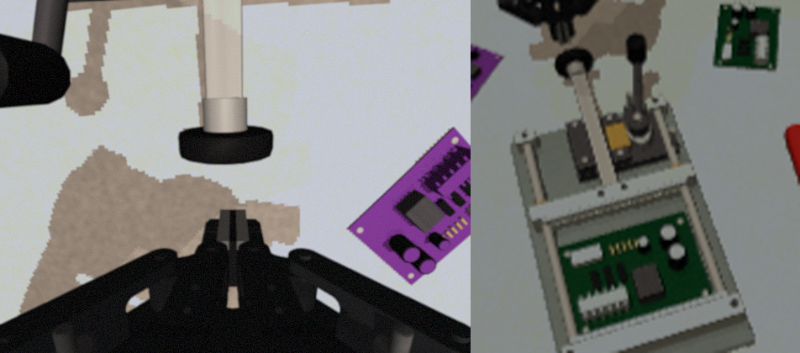

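The lever is at its free stop (about 1.66 rad by measurement), the pad is unmoved, and the finger is centred behind it. Now I'll push.

Emit:
step_arm(plan="1 0 0 0 0;2 0 0 0 0;2.7 0 0 0 0;3.4 -0.1 0 0 0;4 -0.1 0 0 0;4.5 -0.1 0 0 0;5 -0.1 0 0 0;5 -0.1 0 0 0")

```text
time_s: 7.75
eef_pos: [516.3, -146.1, 27.8]
ee_rot: [0.0, 1.0, -0.031, 0.0]
force: [-0.4, 1.1, 0.4]
grip_width: -0.006
```

Emit:
step_arm(plan="0.4 0 0 0 0;0.8 0 0 0 0;1.0 0 0 0 0;1.0 0 0 0 0")

```text
time_s: 8.15
eef_pos: [525.8, -146.6, 27.7]
ee_rot: [0.0, 1.0, -0.031, 0.0]
force: [-0.8, 0.0, -0.8]
grip_width: -0.003
```

Emit:
step_arm(plan="0.2 0 0 0 0;0.4 0 0 0 0;0.4 0 0 0 0")

```text
time_s: 8.45
eef_pos: [526.6, -146.6, 27.6]
ee_rot: [-0.001, 1.0, -0.03, -0.004]
force: [-19.8, 0.2, 13.0]
grip_width: -0.004
```

Emit:
step_arm(plan="0.2 0 0 0 0;0.2 0 0 0 0")

```text
time_s: 8.65
eef_pos: [526.6, -146.5, 27.6]
ee_rot: [-0.001, 1.0, -0.03, -0.007]
force: [-32.7, -1.1, 20.2]
grip_width: -0.001
```

```bash
python3 - <<'E'
from h import *
p,d,i=cap('wrist'); p2,d2,i2=cap('scene'); 
c=cv2.resize(p2[200:350,190:310],(480,600),interpolation=cv2.INTER_CUBIC)
cv2.imwrite('pics/w4.png',np.hstack([cv2.resize(p,(320,600)),c])[:,:,::-1])
print(readout.sense()['force'],readout.sense()['eef_pos'])
E
```

```text
[-31.69298659  -1.09361932  19.50769358] [ 526.65676776 -146.52240609   27.56468907]
```

View pics/w4.png

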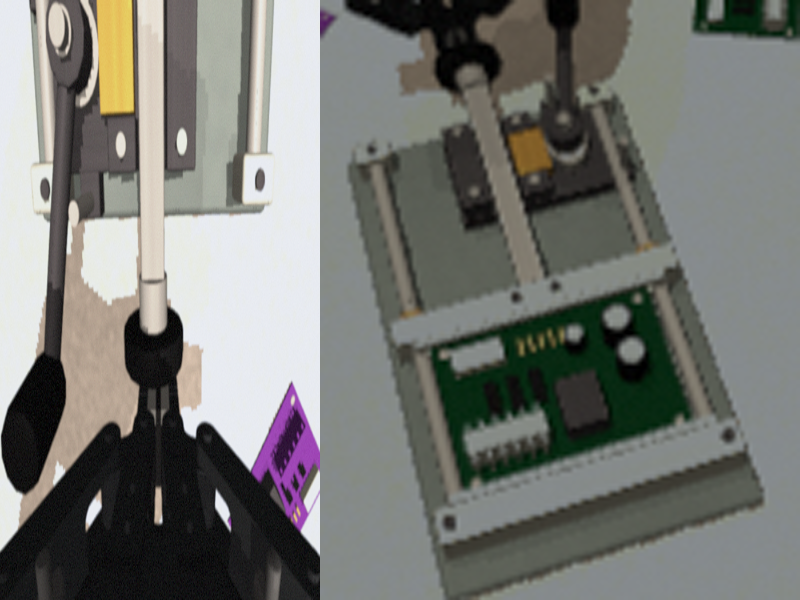

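The jaw has closed onto the board edge, the board is in the far groove, and force rose to 32 N with no further motion. I'll back off and go round to the knob's other side.

Emit:
step_arm(plan="-2.5 0 0 0 0;-4.5 0 0 0 0;-4.5 0 -5 0 0;-4.5 0 -9.7 0 0;-1 -1.5 -9.7 0 0;0.5 -3 -9.7 0 0;0.5 -3 -8 0 0;0.5 -3 -5.5 0 0;0.5 -3 -3.9 0 0;0.5 -3 -3.9 0 0")

```text
time_s: 9.75
eef_pos: [537.6, -117.1, 65.1]
ee_rot: [-0.001, 1.0, -0.031, -0.001]
force: [0.1, 0.3, 0.2]
grip_width: 0.005
```

```bash
python3 - <<'E'
from h import *
s=readout.sense(); print(s['eef_pos'],s['force'])
P=np.array([625,-102.])
rows([539,-117],[P+87*np.array([np.cos(np.radians(a)),np.sin(np.radians(a))]) for a in list(range(184,80,-6))+[86,82]])
E
```

```text
[ 537.63117699 -117.0606346    65.06190128] [0.12736339 0.29356546 0.17911403]
[-0.1 -0.9] [ 538. -108.]
[-0.2 -1.8] [538. -99.]
[-0.2 -2.7] [539. -90.]
[-0.1 -3.6] [541. -81.]
[ 0.2 -4.5] [543. -72.]
[ 0.5 -5.4] [547. -64.]
[ 0.9 -6.2] [551. -56.]
[ 1.3 -6.9] [556. -48.]
[ 1.9 -7.7] [562. -42.]
[ 2.5 -8.3] [569. -35.]
[ 3.2 -8.9] [576. -30.]
[ 4.  -9.4] [584. -25.]
[ 4.8 -9.9] [592. -21.]
[  5.6 -10.2] [601. -18.]
[  6.5 -10.5] [610. -16.]
[  7.4 -10.6] [619. -15.]
[  8.3 -10.7] [628. -15.]
[  9.2 -10.7] [637. -16.]
[  8.6 -10.7] [631. -15.]
[  9.2 -10.7] [637. -16.]
```

Emit:
step_arm(plan="-0.1 -0.9 0 0 0;-0.2 -1.8 0 0 0;-0.2 -2.7 0 0 0;-0.1 -3.6 0 0 0;0.2 -4.5 0 0 0;0.5 -5.4 0 0 0;0.9 -6.2 0 0 0;1.3 -6.9 0 0 0;1.9 -7.7 0 0 0;2.5 -8.3 0 0 0")

```text
time_s: 10.75
eef_pos: [568.8, -35.5, 66.6]
ee_rot: [0.0, 1.0, -0.031, -0.0]
force: [-1.9, -3.2, 0.1]
grip_width: 0.002
```

Emit:
step_arm(plan="0.7 -0.6 0 0 0;1.5 -1.1 0 0 0;2.3 -1.6 0 0 0;3.1 -1.9 0 0 0;4.0 -2.2 0 0 0;4.9 -2.3 0 0 0;4.9 -2.3 0 0 0")

```text
time_s: 11.45
eef_pos: [619.3, -16.2, 66.4]
ee_rot: [0.0, 1.0, -0.031, -0.0]
force: [-1.4, -0.3, 0.5]
grip_width: 0.004
```

Pushing on to the locked stop while I watch the force.

Emit:
step_arm(plan="0.5 0 0 0 0;1.0 0.1 0 0 0;1.4 0.1 0 0 0;1.4 0.1 0 0 0")

```text
time_s: 11.85
eef_pos: [632.1, -17.9, 66.4]
ee_rot: [-0.0, 1.0, -0.031, -0.002]
force: [-6.8, -2.4, 0.4]
grip_width: -0.0
```

Emit:
step_arm(plan="0.3 0.1 0 0 0;0.5 0.1 0 0 0;0.5 0.1 0 0 0")

```text
time_s: 12.15
eef_pos: [636.0, -18.8, 66.3]
ee_rot: [-0.0, 1.0, -0.031, -0.003]
force: [-13.1, -1.0, 4.2]
grip_width: -0.0
```

Emit:
step_arm(plan="0.3 0.1 0 0 0;0.4 0.1 0 0 0;0.4 0.1 0 0 0")

```text
time_s: 12.45
eef_pos: [636.4, -19.0, 66.2]
ee_rot: [-0.001, 1.0, -0.03, -0.008]
force: [-34.3, 3.0, 16.9]
grip_width: -0.0
```

The lever is at its locked stop: 34 N with no further motion. Coming away now.

Emit:
step_arm(plan="-2.5 -0.3 0 0 0;-5 -0.5 0 0 0;-5 -0.5 -4 0 0;-6 -0.5 -9 0 0;-8 -0.5 -14 0 0;-8 -0.5 -19 0 0;-8 -0.5 -24 0 0;-8 0 -27 0 0;-8 0 -27 0 0")

```text
time_s: 13.35
eef_pos: [563.2, -15.8, 342.5]
ee_rot: [0.001, 1.0, -0.031, 0.006]
force: [-0.4, 0.1, -0.9]
grip_width: -0.004
```

```bash
python3 - <<'E'
from h import *
p,d,i=cap('wrist'); p2,d2,i2=cap('scene'); 
c=cv2.resize(p2[200:350,190:310],(320,400),interpolation=cv2.INTER_CUBIC)
cv2.imwrite('pics/w5.png',np.hstack([cv2.resize(p,(480,400)),c])[:,:,::-1])
s=readout.sense(); print(s['force'],s['eef_pos'])
P=np.array([625,-102.])
for n,dd,ii in(('w',d,i),('s',d2,i2)):
    W=world(ii,dd)
    m=(np.hypot(W[...,0]-654,W[...,1]+23)<40)&(W[...,2]>76)&(W[...,2]<92); k=W[m].mean(0); print(n,m.sum(),k,'lever',np.arctan2(k[1]+102,k[0]-625)+.042-np.radians(70))
    m=(np.abs(W[...,1]+143)<30)&(W[...,0]<590)&(W[...,0]>480)&(W[...,2]>42)&(W[...,2]<60); print('pad',m.sum(),W[m].mean(0),W[m].min(0))
    for t in ['board','meter','driver','reel','tub']:
        for r in spotter.regions_of({'w':'wrist','s':'scene'}[n],t)[:3 if t=='board' else 1]: print(t,np.round(r['conf'],2),np.round(r['extent']),np.round(np.nanmedian(W[r['pixels']],0)))
E
```

```text
[-0.30338828  0.61967394 -0.39961073] [562.09570005 -15.42478068 336.99027858]
w 309 [654.70451832 -21.89420741  85.93132358] lever 0.03596828481632053
pad 373 [ 546.36694759 -140.91752023   49.34004867] [ 537.09108404 -170.55485724   42.00931078]
board 0.86 [100.  46. 114.  92.] [746. 203.   3.]
board 0.8 [450. 228.  69.  69.] [ 453. -263.    1.]
board 0.73 [381.  13. 110.  22.] [ 745. -152.   32.]
meter 0.91 [536. 221.  41. 104.] [ 444. -400.   29.]
driver 0.61 [215.  48.  24.  94.] [714.  54.  23.]
tub 0.78 [552.  72.  12.  60.] [ 669. -390.   12.]
s 67 [659.05258086 -24.49966852  84.07748358] lever -0.022926716145106107
pad 95 [ 547.70719459 -143.42148636   48.65868753] [ 537.80557096 -162.18750242   42.35340827]
board 0.96 [250. 296.  68.  53.] [ 781. -158.   32.]
board 0.94 [298. 197.  30.  26.] [523.  65.   2.]
board 0.94 [172. 212.  33.  30.] [ 458. -268.    1.]
meter 0.56 [110. 231.  46.  53.] [ 479. -434.   33.]
driver 0.96 [327. 268.  26.  68.] [724.  51.  21.]
reel 0.85 [423. 173.  25.  22.] [581. 427.  38.]
tub 0.57 [108. 291.  66.  68.] [ 677. -438.   74.]
```

View pics/w5.png

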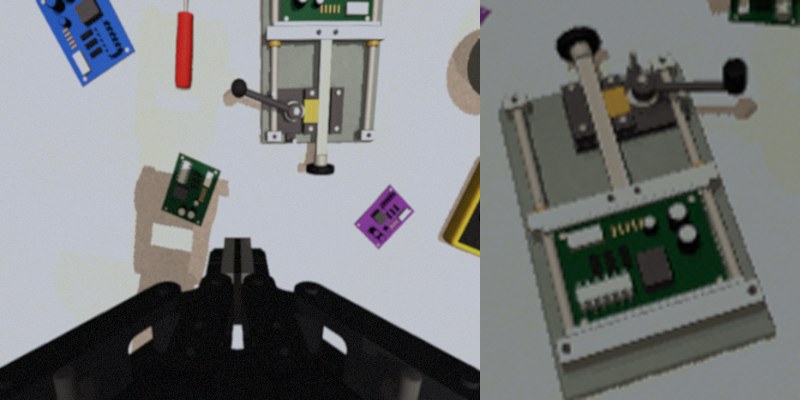

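The lever is back at its locked stop, the pad face is at x≈537 (fully closed), the board is flat, the bystanders haven't moved, and the arm is clear. Handing in.

```bash
python3 -c "
from rig import workorder; print(workorder.finish_job())"
```

```text
the job is handed in; nothing more can be done
None
```

The board is clamped and the job was handed in at about 14 s of the 64 s allowed; no verdict is reported.

**What I did:** With shut fingertips I swung the lever to its free stop, where the force rose to about 23 N with no further motion. I then pushed the pad forward until the jaw stopped dead at about 32 N along the push, swung the lever back to its locked stop at about 34 N, and backed away.

**Last checks:**
- **Lever:** it measured about 0.04 rad from the wrist camera and -0.02 rad from the scene camera, so it is at the locked stop.
- **Slide:** the pad face is at world x ≈ 537 mm, against an expected 538 mm for fully closed.
- **Board:** it looks flat and closed up between both jaws. I judged this from the pictures and the push force, and did not measure the last millimetre in the groove.
- **Bystanders:** in the scene camera the reel, tub and meter read within about 2 mm of where they started. The screwdriver read 7 mm off along x; nothing came near it, so I take that as region noise.
- **Contact:** the tool force was about zero, with the arm well clear of everything.

No check failed.

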